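# Four clicks more welding current

### The arm

A 6-joint arm with a two-finger parallel gripper is mounted at the origin on the work surface. World frame = base frame: x ahead of the robot, y to its left, z up, the work surface at z = 0. Lengths are in m, angles in rad, forces in N, time in s.
With the tool pointing down it reaches from about 0.3 to 0.775 m from the base axis. Payload 14.6 kg.
Tool frame: the origin (TCP) lies where the fingers leave the gripper's body, on its centre line; the fingertips stand 73 mm ahead of it and the grasp point (between the pads) lies 54 mm ahead of it; z points along the fingers, x is the direction in which the jaws open and shut, and the axes are right-handed (so a half turn about z gives the same grasp; the last joint's range is limited). The gripper opens to 85 mm and grips with 20 to 120 N. Pads are 22 mm wide; open, the fingers measure 114 mm over their backs; the gripper's body (76 mm by 85 mm) begins 54 mm behind the grasp point. The pads swing forward as they close: fully open they stand 13 mm farther back than shut.
Start: joints at [1.079, 0.3, 1.521, -0, 1.321, -0.067], TCP at [0.227, 0.501, 0.304] pointing down, gripper open.
Joint ranges: [-3.03, 3.03], [-0.79, 2.21], [0.23, 2.52], [-1.04, 4.18], [0, 3.07], [-2.55, 2.55]. Speed limits (rad/s): [2.22, 2.22, 2.57, 3.14, 3.14, 3.14].

### API

Orientations are given as [roll, pitch, yaw] about the fixed x, y, z axes, in that order (R = Rz(yaw) Ry(pitch) Rx(roll)).
In Python, from workcell import manip, capture, camera_model gives the robot as it stands.
- The arm moves only by the shell command python3 -m inch 'ROWS' [FORCE]. ROWS is JSON, a list of rows, each a list of 5 numbers: the shift along the tool's x, y, z in m, then the turn about the tool's z in rad, then the finger opening in m, from 0 to 0.0854. In form: [[dx, dy, dz, turn, claw], ...]. A call has 1 to 10 rows; each row shifts and turns the pose as measured when the row begins, along the tool's axes as they then stand; what a row does not reach is not made up. A row lasts 1/8 s, in which the tool goes at most 62.5 mm and 10.7 degrees, less where a joint would pass 70% of its speed; a pose out of reach is approached as far as the arm can. A call with a gripper value outside its range is refused whole. The fingers move at their own pace and stop on an object; FORCE is the grip in N (left out, the last holds). Time passes only in rows, so rows that do not move let the fingers close. It gives the time, the measured TCP pose, the force and the opening at its end, in the units of the state.
- manip.state(): the state, without advancing time (a new reading comes with each control period).
- capture(name): name is "scene" or "side" or "wrist"; returns the picture (480x640x3 uint8, blue, green, red); there is no depth.
- camera_model(name): a dict with "mtx" (3x3 intrinsics, pixels), "rvec" (rotation vector, rad) and "tvec" (3), from world to camera coordinates, as OpenCV has them; the wrist camera has in their place "mount" (4x4, takes a point from camera to tool coordinates, whose origin is the TCP and whose axes are the tool frame's). Camera axes: x right, y down, z forward; pixel columns grow to the right and rows downward; lengths in m; the calibration is good to about 2 mm. A picture is of the moment at which its call begins: read the wrist's pose just before it. camera_model takes no time and is no camera call.
- manip.job_done(): hands the job in, once; it reports no verdict.
The state is a dict: "t": time; "joint_positions": joint angles; "joint_vel": joint speeds; "tau": joint torques, N m; "eef_pos": TCP position; "eef_rot": TCP orientation; "ft_force": force on the tool from outside, world axes, zero at the start; "torque": the same for the moment, N m; "gripper_width": finger opening in m.
Only numpy, scipy, OpenCV 4.12 (cv2) and the standard library are available. Lean on these libraries where they do the work, as an engineer would, in place of code of your own. Each camera call takes 0.05 s, during which the arm holds its last target.

### The job

The next plate is thicker: with a fingertip, push the big black dial on the blue control box clockwise (seen from above) until it has gone exactly four clicks past where it stands now, without gripping it or forcing it hard. Then press the green button beside it right down to store the setting, let go, and leave the loose things on and around the box where they are.

Things in the scene. Friction and masses are not known exactly. Their poses are not given: they have to be found in the camera images.
- case: blue steel control box bolted to the bench, 170 (x) by 260 (y) by 80 mm high, flat grey top. Origin at the centre of its underside; +x points to its far side, +y to its left seen from the robot. Ten ticks, 24 degrees apart, stand round the dial on its top, one at each click-stop, larger clockwise; they end 66 mm from the dial's axis
- dial: black click-stop dial on the box's top, left side: a disc of 96 mm diameter, 12 mm thick, with an upright pointer bar 90 mm long, 18 mm wide and 26 mm high across its full diameter (bar's top 38 mm above the box's top). Origin on its axis, level with the box's top. It turns about the vertical through 10 stops 24 degrees apart, with end stops just beyond the first and last
- dial_center (a point): point on the dial's axis, level with the bar's top face. A click takes about 0.16 N m to leave its stop (5 N at 32 mm from the axis), less and less up to halfway; then the dial springs on into the next stop by itself. Let go, it rests in the nearest stop
- dial_mark (a point): point on the white line at the marked end of the pointer bar, on its top face, 40 mm from the axis: dial_center to here is where the dial points. At the first stop that is 108 degrees anticlockwise (from above) of the box's +x; at the start the dial sits in one of the first four stops, so at least five more clicks clockwise are free
- store (a joint): travel of the green push button: 0 is up, 0.006 m fully down; it takes about 4 N and springs back
- store_top (a point): centre of the top of the green round button, 32 mm diameter, in a black collar 44 mm across and 12 mm high on the box's top, 140 mm to the right of the dial. The button's top is 22 mm above the box's top; pressed right down, it goes 6 mm lower
- nozzle: loose copper-coloured welding nozzle, 26 mm diameter, 45 mm tall, standing on the far right of the box's top; origin at the centre of its underside
- wrench: loose steel wrench about 170 mm long, lying on the bench to the right of the box; origin under its middle
- offcut: loose flat steel offcut, 100 by 40 by 12 mm, on the bench to the left of the box; origin at the centre of its underside
- disc: loose orange grinding disc, 100 mm diameter, 12 mm thick, lying on the bench on the robot's side of the box; origin at the centre of its underside
Things that resemble listed ones, but are neither listed nor needed, are in the scene too. Of the things like the nozzle, leave any that is grey; of the rest the smaller one is meant.

How it is judged:
By the outcome, as a careful person would: the job done as asked, in the order asked, and still so for the second after the job is handed in, with the robot touching nothing.
It also fails if it takes over 48 s, if anything falls off the work surface, if the arm or the gripper's body presses on something with over 40 N, if the wrist force passes 120 N, or if a joint passes its speed limit or range.

## Working session

There is one attempt and no reset: what is moved stays moved. The work goes in short steps, Python scripts to look and compute and a shell command to move; the robot and the scene stay as the last step left them, time stands still between calls to the robot, and variables do not carry over. Pictures are saved under pics/ and viewed, and the job is handed in when it is done.

```bash
mkdir -p pics; ls
python3 - <<'E'
from workcell import manip, capture, camera_model
import cv2
s=manip.state(); print({k:s[k] for k in ('t','eef_pos','eef_rot','ft_force','gripper_width')})
for n in ("scene","side"):
    cv2.imwrite(f"pics/{n}0.png",capture(n)); print(n,camera_model(n))
print(camera_model("wrist"))
E
```

```text
pics
{'t': 0.0, 'eef_pos': array([0.22661991, 0.50097755, 0.30330064]), 'eef_rot': array([-3.14148303e+00,  1.20362500e-03,  1.14598674e+00]), 'ft_force': array([-0.26113804,  1.12546089,  0.50562294]), 'gripper_width': 0.0853455037401291}
scene {'mtx': array([[462.39752315,   0.        , 320.27845927],
       [  0.        , 462.39752315, 234.70943524],
       [  0.        ,   0.        ,   1.        ]]), 'rvec': array([ 1.37526544,  2.08926386, -0.95229408]), 'tvec': array([ 0.2165722 , -0.25933121,  1.20180506])}
side {'mtx': array([[538.40127151,   0.        , 317.00228937],
       [  0.        , 538.40127151, 241.81766903],
       [  0.        ,   0.        ,   1.        ]]), 'rvec': array([ 0.68147162, -2.65957533,  1.0487492 ]), 'tvec': array([0.51616814, 0.24720861, 0.69175734])}
{'mtx': array([[389.94038335,   0.        , 312.476772  ],
       [  0.        , 389.94038335, 241.05042815],
       [  0.        ,   0.        ,   1.        ]]), 'mount': array([[ 9.99997397e-01,  1.08482306e-03, -2.00707121e-03,
        -1.05429296e-03],
       [-5.18051076e-04,  9.64710040e-01,  2.63314013e-01,
        -6.66528917e-02],
       [ 2.22189086e-03, -2.63312288e-01,  9.64708092e-01,
        -6.87666958e-02],
       [ 0.00000000e+00,  0.00000000e+00,  0.00000000e+00,
         1.00000000e+00]])}
```

View pics/scene0.png

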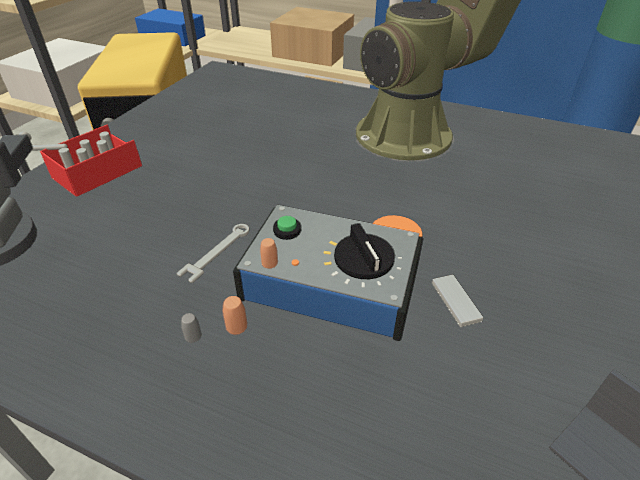

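View pics/side0.png

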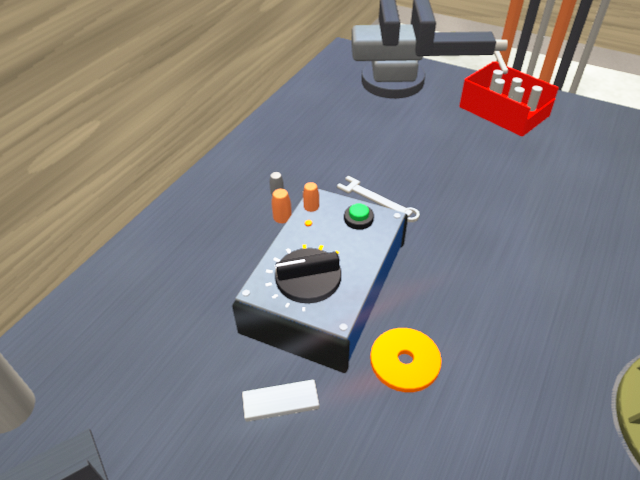

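The scene view shows the box with the dial at about (364,256), green button at (287,224) and nozzle on the box at (269,253). A larger copper nozzle (234,315) and a grey one (191,328) stand on the bench. I'll enlarge both views.

Run:
```python
import cv2
a=cv2.imread("pics/scene0.png")[200:345,230:430]; cv2.imwrite("pics/c1.png",cv2.resize(a,None,fx=4,fy=4,interpolation=cv2.INTER_CUBIC))
a=cv2.imread("pics/side0.png")[180:330,230:420]; cv2.imwrite("pics/c2.png",cv2.resize(a,None,fx=4,fy=4,interpolation=cv2.INTER_CUBIC))
```

```text
(no output)
```

View pics/c1.png

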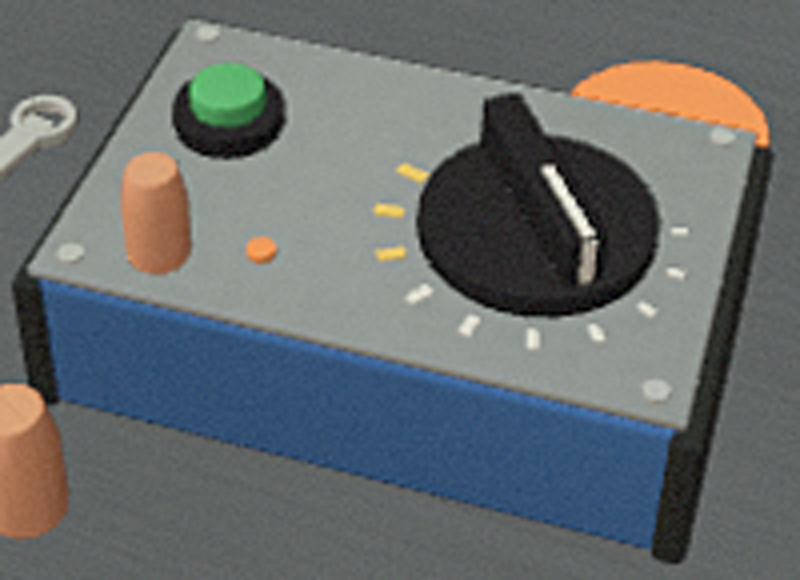

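View pics/c2.png

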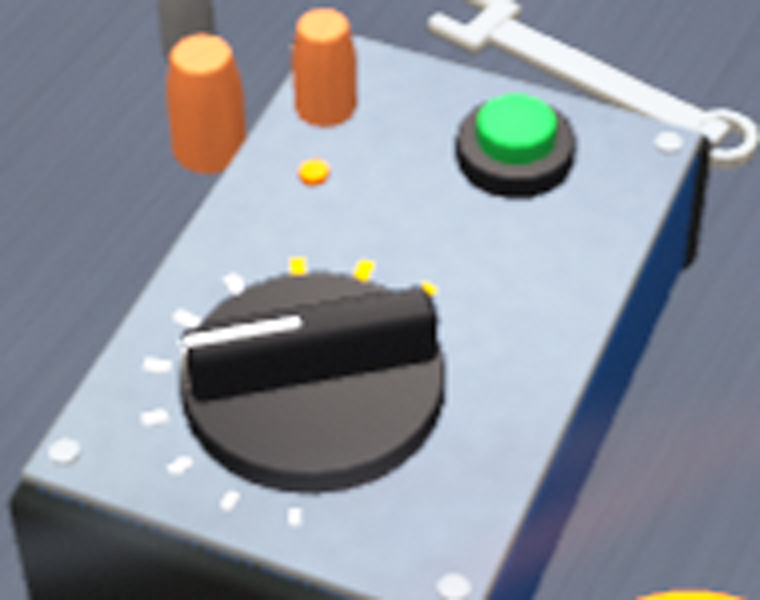

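```bash
cat > h.py <<'E'
import numpy as np, cv2
from workcell import camera_model
def unproj(name,px,z):
    m=camera_model(name); R,_=cv2.Rodrigues(m['rvec']); t=np.array(m['tvec'])
    u=cv2.undistortPoints(np.array(px,float).reshape(-1,1,2),m['mtx'],None).reshape(-1,2)
    c=-R.T@t; d=np.c_[u,np.ones(len(u))]@R
    return (c+d*((z-c[2])/d[:,2])[:,None])
E
python3 - <<'E'
from h import *
from scipy.optimize import least_squares
def s(p): return np.array(p)/4+[230,200]
def d(p): return np.array(p)/4+[230,180]
T1=[(680,231),(676,272),(648,310),(597,332),(533,338),(469,325),(418,294),(390,253),(390,210),(412,172)]
T2=[(295,516),(230,500),(179,465),(154,417),(157,365),(186,317),(233,283),(297,266),(364,269),(428,289)]
for nm,T,f,bt,ln,scr in (("scene",T1,s,[(232,80)],[(548,168),(590,236)],[(207,33),(69,252),(656,389),(722,135)]),("side",T2,d,[(517,115)],[(300,322),(184,343)],[(668,141),(64,451),(453,586)])):
    P=unproj(nm,f(T),0.08)[:,:2]
    def fn(q):
        a=q[3]-np.radians(24)*np.arange(10)
        return (q[:2]+q[2]*np.c_[np.cos(a),np.sin(a)]-P).ravel()
    q=least_squares(fn,[*P.mean(0),.06,1.9]).x
    r=fn(q)
    print(nm,"centre",q[:2],"r",q[2],"case yaw",np.degrees(q[3])-108,"rms mm",1e3*np.sqrt((r**2).mean()))
    B=unproj(nm,f(bt),0.102)[0]; print(" button",B,"dist",np.hypot(*(B[:2]-q[:2])))
    L=unproj(nm,f(ln),0.118)[:,:2]; 
    v=L[1]-L[0]; a=np.degrees(np.arctan2(v[1],v[0])); w=L[1]-q[:2]
    print(" line",L.tolist(),"dir",a,"from ctr",np.degrees(np.arctan2(w[1],w[0])),np.hypot(*w),"stop idx",(np.degrees(q[3])-a)/24)
    print(" screws",unproj(nm,f(scr),0.08)[:,:2].tolist())
E
```

```text
scene centre [0.5597014  0.07889937] r 0.05870050452772346 case yaw 5.941699100416528 rms mm 0.4714693499160722
 button [ 0.54620457 -0.0607635   0.102     ] dist 0.14031351825116425
 line [[0.5635577825995, 0.08306265164171903], [0.5930341728570512, 0.10935942285841223]] dir 41.73710862065361 from ctr 42.42159686151285 0.04515405029485423 stop idx 3.0085246033234547
 screws [[0.4964890563077897, -0.09878672499311958], [0.6439393690323265, -0.08488777945538045], [0.6211686366279213, 0.14693058697019734], [0.4729491477424619, 0.13240891935805071]]
side centre [0.55953997 0.07764432] r 0.05967365806727345 case yaw 6.172180898934698 rms mm 0.9212549807435388
 button [ 0.54850658 -0.06343407  0.102     ] dist 0.141509183665837
 line [[0.56192056225832, 0.08239215070662848], [0.5924939218881353, 0.10979581187847687]] dir 41.87066148643593 from ctr 44.2938319585723 0.04603999341202145 stop idx 3.0125633088541157
 screws [[0.4979407803477932, -0.09967462203857913], [0.6230386351486181, 0.14627304528709373], [0.47586279039375057, 0.13160031477931716]]
```

The dial's stop index is 3 (pointing 42° in world), measured the same from both cameras; the target is -54°. Dial centre is (0.5596, 0.078) and the button (0.547, -0.062), 140–141 mm apart as specified. I'll move above the marked end on its anticlockwise side with the fingers shut.

```bash
python3 -m inch '[[-0.0206,0.046,0,0,0],[-0.0206,0.046,0,0,0],[-0.0206,0.046,0,0,0],[-0.0206,0.046,0,0,0],[-0.0206,0.046,0,0,0],[-0.0206,0.046,0,0,0],[-0.0206,0.046,0,0,0],[-0.0206,0.046,0,0,0],[-0.0206,0.046,0,0,0],[-0.0206,0.046,0,0,0]]' 20
python3 -m inch '[[0,0,0,0.14,0],[0,0,0,0.14,0],[0,0,0,0.134,0],[0,0,0,0,0]]'
```

```text
t: 1.35
eef_pos: [0.5688, 0.1136, 0.3009]
eef_rot: [-3.139, 0.005, 1.152]
ft_force: [-0.0, 1.0, 0.4]
gripper_width: 0.0
t: 1.85
eef_pos: [0.5705, 0.1099, 0.2984]
eef_rot: [-3.139, 0.009, 0.722]
ft_force: [0.8, 0.5, -0.9]
gripper_width: -0.0
```

```bash
cat >> h.py <<'E'
from workcell import manip
C=np.array([0.5596,0.0783])
def tool():
    s=manip.state(); return s,np.array(s['eef_pos']),s['eef_rot']
def go(tgt,yaw):
    """total shift in current tool axes to world target, and turn"""
    from scipy.spatial.transform import Rotation as Ro
    s,p,r=tool(); R=Ro.from_euler('xyz',r).as_matrix()
    print("t",round(s['t'],2),"pos",np.round(p,4),"rpy",np.round(r,3),"F",np.round(s['ft_force'],1),"w",round(s['gripper_width'],4))
    print("shift",np.round(R.T@(np.array(tgt)-p),4),"turn",round(r[2]-yaw,4))
def fing(theta,gap,r=.032):
    a=np.radians(theta); return C+r*np.array([np.cos(a),np.sin(a)])+(0.020+gap)*np.array([-np.sin(a),np.cos(a)])
E
python3 -c "
from h import *
go([*fing(42,.012),.190],np.radians(42))"
```

```text
t 1.85 pos [0.5705 0.1099 0.2984] rpy [-3.139  0.009  0.722] F [ 0.8  0.5 -0.9] w -0.0
shift [ 0.0036 -0.0156  0.1084] turn -0.0114
```

```bash
python3 -m inch '[[0.002,-0.009,0.02,-0.011,0],[0.002,-0.009,0.03,0,0],[0,0,0.02,0,0],[0,0,0.015,0,0],[0,0,0,0,0]]'
python3 -c "
from h import *
from workcell import capture
go([*fing(42,.012),.175],np.radians(42))
for n,(x,y) in (('side',(200,100)),('scene',(220,110))):
    cv2.imwrite('pics/%s1.png'%n,cv2.resize(capture(n)[y:y+220,x:x+240],None,fx=2.5,fy=2.5,interpolation=cv2.INTER_CUBIC))
"
```

```text
t: 2.48
eef_pos: [0.5603, 0.1263, 0.2107]
eef_rot: [-3.139, 0.009, 0.749]
ft_force: [-0.5, 0.3, -0.1]
gripper_width: -0.0001
t 2.48 pos [0.5603 0.1263 0.2107] rpy [-3.139  0.009  0.749] F [-0.5  0.3 -0.1] w -0.0001
shift [-0.0003  0.0033  0.0357] turn 0.0158
```

View pics/side1.png

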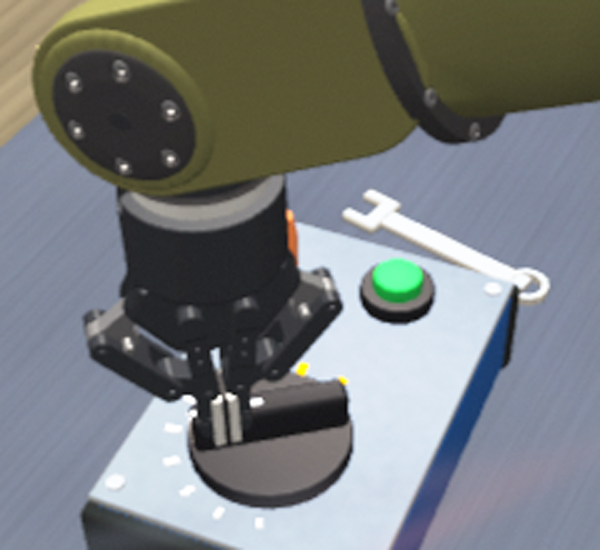

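View pics/scene1.png

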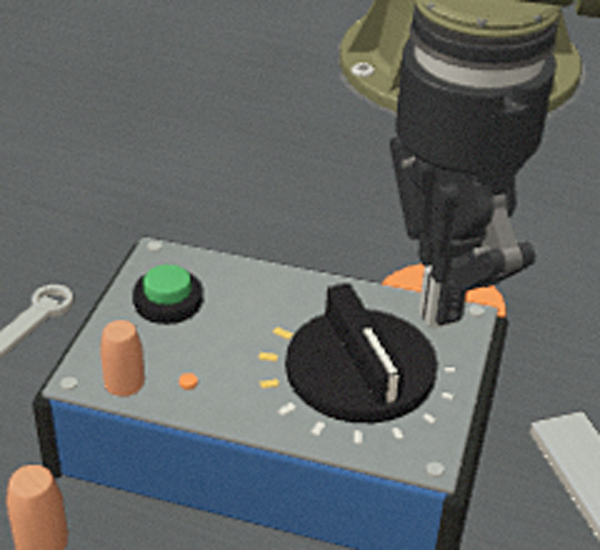

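The finger tip shows at scene crop (441,323) and side crop (222,446), clear of the bar. I'll triangulate its height.

```bash
python3 -c "
from h import *
Ps=[]
for n in ('scene','side'):
    m=camera_model(n); R,_=cv2.Rodrigues(m['rvec']); Ps.append(m['mtx']@np.c_[R,m['tvec']])
X=cv2.triangulatePoints(Ps[0],Ps[1],np.array([[220+441/2.5],[110+323/2.5]]),np.array([[200+222/2.5],[100+446/2.5]])); print((X[:3]/X[3]).ravel())
"
```

```text
[0.55813863 0.12825956 0.1325498 ]
```

```bash
python3 -m inch '[[0,0,0.014,0.016,0],[0,0,0.014,0,0],[0,0,0.006,0,0],[0,0,0,0,0]]'
python3 -c "
from h import *
go([*fing(42,.0),.177],np.radians(42))"
```

```text
t: 3.08
eef_pos: [0.5609, 0.1261, 0.1767]
eef_rot: [-3.141, 0.006, 0.731]
ft_force: [0.3, -0.5, 0.6]
gripper_width: 0.0
t 3.08 pos [0.5609 0.1261 0.1767] rpy [-3.141  0.006  0.731] F [ 0.3 -0.5  0.6] w 0.0
shift [-0.0009  0.0146 -0.0003] turn -0.0016
```

```bash
python3 -m inch '[[0,0.006,0,0,0],[0,0.005,0,0,0],[0,0.002,0,0,0]]'
python3 -m inch '[[0,0.002,0,0,0],[0,0,0,0,0]]'
python3 -c "
from h import *
go([*fing(42,.0),.177],np.radians(42))"
```

```text
t: 3.45
eef_pos: [0.5704, 0.1159, 0.1775]
eef_rot: [-3.141, 0.005, 0.731]
ft_force: [-4.0, 5.7, 0.2]
gripper_width: -0.0001
t: 3.7
eef_pos: [0.5717, 0.115, 0.1775]
eef_rot: [-3.14, 0.004, 0.731]
ft_force: [-1.6, 2.7, 0.1]
gripper_width: 0.0001
t 3.7 pos [0.5717 0.115  0.1775] rpy [-3.14   0.004  0.731] F [-1.6  2.7  0.1] w 0.0001
shift [-0.0015 -0.0008  0.0005] turn -0.0017
```

```bash
python3 -m inch '[[0.0025,0.0047,0,0.14,0],[0.0025,0.0047,0,0.14,0],[0.0025,0.0047,0,0.14,0]]'
cat >> h.py <<'E'
def where():
    s,p,r=tool(); d=p[:2]-C
    y=r[2]; u=np.array([np.cos(y),np.sin(y)]); n=np.array([-np.sin(y),np.cos(y)])
    # bar angle so that finger centre is 20mm off bar line
    R=np.hypot(*d); th=np.degrees(np.arctan2(d[1],d[0])-np.arcsin(.020/R))
    print("t",round(s['t'],2),"yaw",round(np.degrees(y),1),"along",round(d@u,4),"perp",round(d@n,4),"z",round(p[2],4),"bar if touching",round(th,1),"F",np.round(s['ft_force'],1))
E
python3 -c "
from h import *
where()"
```

```text
t: 4.08
eef_pos: [0.5854, 0.1077, 0.1776]
eef_rot: [-3.141, 0.006, 0.3]
ft_force: [-4.2, 3.4, 1.1]
gripper_width: 0.0
t 4.08 yaw 17.2 along 0.0334 perp 0.0205 z 0.1776 bar if touching 18.0 F [-4.2  3.4  1.1]
```

```bash
python3 -m inch '[[0.0023,0.0047,0,0.14,0],[0.0023,0.0047,0,0.14,0],[0.0023,0.0047,0,0.14,0]]'
python3 -c "
from h import *
where()"
```

```text
t: 4.45
eef_pos: [0.5946, 0.0949, 0.1778]
eef_rot: [3.14, 0.006, -0.134]
ft_force: [-1.6, 4.6, -1.2]
gripper_width: -0.0
t 4.45 yaw -7.7 along 0.0325 perp 0.0212 z 0.1778 bar if touching -5.7 F [-1.6  4.6 -1.2]
```

```bash
python3 -m inch '[[0.0025,0.0050,0,0.13,0],[0.0025,0.0048,0,0.13,0],[0.0025,0.0048,0,0.14,0]]'
python3 -c "
from h import *
where()"
```

```text
t: 4.82
eef_pos: [0.5982, 0.0789, 0.178]
eef_rot: [3.139, 0.005, -0.547]
ft_force: [-0.0, 4.2, -0.6]
gripper_width: -0.0001
t 4.83 yaw -31.4 along 0.0327 perp 0.0206 z 0.178 bar if touching -30.3 F [-0.   4.2 -0.6]
```

Three clicks are done, with the bar at about -30°. I'll make the last click in smaller steps and stop just short of -54°, so the dial springs in by itself.

```bash
python3 -m inch '[[0.0023,0.0047,0,0.13,0],[0.0017,0.0034,0,0.10,0],[0,0,0,0,0]]'
python3 -c "
from h import *
where()"
```

```text
t: 5.2
eef_pos: [0.5971, 0.0693, 0.1783]
eef_rot: [3.138, 0.004, -0.786]
ft_force: [0.4, 0.5, 0.8]
gripper_width: -0.0
t 5.2 yaw -45.0 along 0.0329 perp 0.0202 z 0.1783 bar if touching -44.7 F [0.4 0.5 0.8]
```

```bash
python3 -m inch '[[0,-0.006,0,0,0],[0,-0.008,0,0,0],[0,-0.004,-0.02,0,0],[0,-0.01,-0.05,0,0],[0,-0.04,-0.05,0,0],[0,-0.05,-0.03,0,0],[0,0,0,0,0]]'
python3 - <<'E'
from h import *
from workcell import capture
where()
a=capture('scene'); cv2.imwrite('pics/scene2.png',a); cv2.imwrite('pics/c3.png',cv2.resize(a[200:345,230:430],None,fx=4,fy=4,interpolation=cv2.INTER_CUBIC))
a=capture('side'); cv2.imwrite('pics/side2.png',a); cv2.imwrite('pics/c4.png',cv2.resize(a[180:330,230:420],None,fx=4,fy=4,interpolation=cv2.INTER_CUBIC))
E
```

```text
t: 6.08
eef_pos: [0.6842, 0.1583, 0.332]
eef_rot: [3.139, 0.004, -0.776]
ft_force: [-0.5, 0.8, -1.2]
gripper_width: 0.0004
t 6.08 yaw -44.4 along 0.0329 perp 0.1443 z 0.332 bar if touching 25.0 F [-0.5  0.8 -1.2]
```

View pics/c3.png

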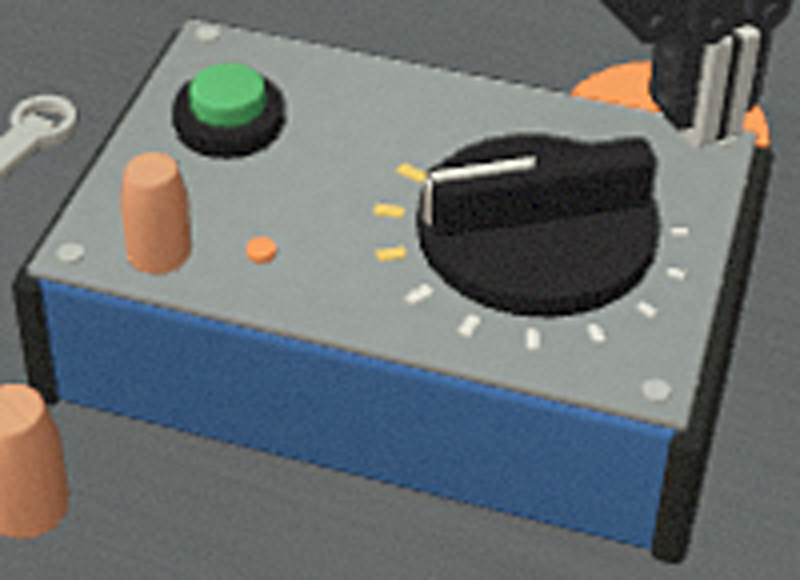

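View pics/c4.png

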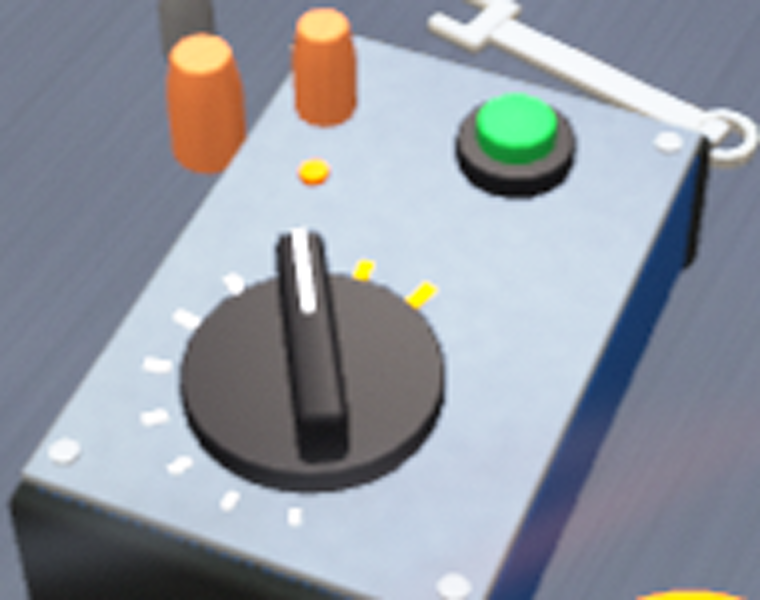

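The white line now runs (534,162)→(430,178) in the scene crop and (308,310)→(300,230) in the side crop. Nothing else moved. Next I'll compute the angle and the way to the button.

Run:
```python
from h import *
for n,l,o in (("scene",[(534,162),(430,178)],(230,200)),("side",[(308,310),(300,230)],(230,180))):
    L=unproj(n,np.array(l)/4+o,.118)[:,:2]; v=L[1]-L[0]; a=np.degrees(np.arctan2(v[1],v[0])); print(n,a,"clicks",(41.9-a)/24)
go([0.547,-0.062,0.20],np.radians(-44))
```

```text
scene -53.727458733839065 clicks 3.9844774472432944
side -55.842950752082345 clicks 4.072622948003431
t 6.17 pos [0.6827 0.1561 0.3294] rpy [ 3.135  0.006 -0.778] F [ 0.  -0.2 -0.4] w -0.0001
shift [0.0572 0.2497 0.1308] turn -0.0098
```

Exactly four clicks by both views. Now to the button.

```bash
python3 -m inch '[[0.0095,0.0416,0,0,0],[0.0095,0.0416,0,0,0],[0.0095,0.0416,0,0,0],[0.0095,0.0416,0,0,0],[0.0095,0.0416,0,0,0],[0.0095,0.0416,0,0,0],[0,0,0,0,0]]'
python3 -c "
from h import *
go([0.5474,-0.0621,0.19],np.radians(-44))"
```

```text
t: 7.05
eef_pos: [0.5369, -0.0712, 0.3228]
eef_rot: [3.124, 0.017, -0.779]
ft_force: [-0.8, 0.9, -0.1]
gripper_width: -0.0
t 7.05 pos [ 0.5369 -0.0712  0.3228] rpy [ 3.124  0.017 -0.779] F [-0.8  0.9 -0.1] w -0.0
shift [ 0.0033 -0.0162  0.1325] turn -0.0107
```

```bash
python3 -m inch '[[0.0011,-0.005,0.04,0,0],[0.0011,-0.005,0.04,0,0],[0.0011,-0.004,0.03,0,0],[0,0,0.01,0,0],[0,0,0,0,0]]'
python3 -c "
from h import *
from scipy.spatial.transform import Rotation as Ro
from workcell import capture
go([0.5474,-0.0621,0.175],np.radians(-44))
s,p,r=tool(); print('tip',p+Ro.from_euler('xyz',r).as_matrix()[:,2]*.073)
cv2.imwrite('pics/scene3.png',cv2.resize(capture('scene')[150:300,220:420],None,fx=3,fy=3,interpolation=cv2.INTER_CUBIC))
cv2.imwrite('pics/side3.png',cv2.resize(capture('side')[100:300,250:450],None,fx=3,fy=3,interpolation=cv2.INTER_CUBIC))
"
```

```text
t: 7.68
eef_pos: [0.5438, -0.0628, 0.1977]
eef_rot: [3.122, 0.019, -0.779]
ft_force: [0.2, 0.5, -0.1]
gripper_width: 0.0003
t 7.67 pos [ 0.5438 -0.0628  0.1977] rpy [ 3.122  0.019 -0.779] F [ 0.2  0.5 -0.1] w 0.0003
shift [ 0.0025 -0.0035  0.0226] turn -0.011
tip [ 0.54176607 -0.06281972  0.1247234 ]
```

View pics/scene3.png

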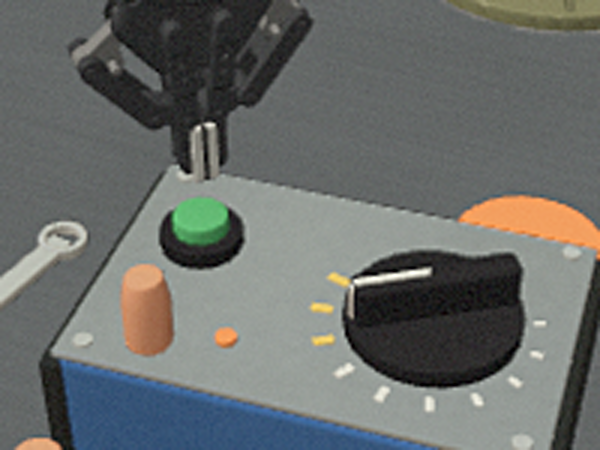

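View pics/side3.png

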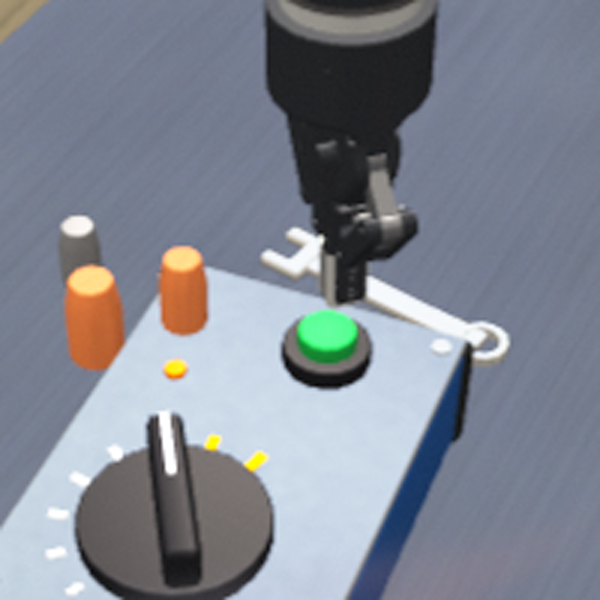

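```bash
python3 -m inch '[[0.0032,-0.0042,0.01,0,0],[0,0,0.007,0,0],[0,0,0,0,0]]'
python3 -m inch '[[0,0,0.002,0,0],[0,0,0.002,0,0],[0,0,0.002,0,0]]'
python3 -c "
from h import *
from scipy.spatial.transform import Rotation as Ro
s,p,r=tool(); print('tip',p+Ro.from_euler('xyz',r).as_matrix()[:,2]*.073)"
```

```text
t: 8.15
eef_pos: [0.5498, -0.0623, 0.1822]
eef_rot: [3.125, 0.015, -0.779]
ft_force: [-0.3, -0.6, 1.1]
gripper_width: -0.0007
t: 8.52
eef_pos: [0.5498, -0.0624, 0.1763]
eef_rot: [3.125, 0.015, -0.779]
ft_force: [-0.2, -0.8, 0.2]
gripper_width: 0.0001
tip [ 0.54818067 -0.06249385  0.10329102]
```

```bash
python3 -m inch '[[0,0,0.002,0,0],[0,0,0.002,0,0]]'
python3 -m inch '[[0,0,0.002,0,0],[0,0,0.0015,0,0]]'
```

```text
t: 8.78
eef_pos: [0.5498, -0.0624, 0.1722]
eef_rot: [3.126, 0.014, -0.779]
ft_force: [0.0, 0.2, 1.4]
gripper_width: 0.0004
t: 9.02
eef_pos: [0.5498, -0.0624, 0.1688]
eef_rot: [3.126, 0.014, -0.779]
ft_force: [-2.3, -0.4, 3.2]
gripper_width: -0.0002
```

```bash
python3 -m inch '[[0,0,0.0015,0,0]]'
python3 -m inch '[[0,0,0.0015,0,0]]'
```

```text
t: 9.15
eef_pos: [0.5499, -0.0624, 0.1683]
eef_rot: [3.126, 0.013, -0.779]
ft_force: [-8.8, 0.8, 22.7]
gripper_width: -0.0001
t: 9.28
eef_pos: [0.5499, -0.0625, 0.1682]
eef_rot: [3.126, 0.013, -0.779]
ft_force: [-11.0, 2.5, 24.2]
gripper_width: -0.0001
```

Hard stop after about 6 mm of travel. I'll check with a picture while it is held.

```bash
python3 -c "
from h import *
from workcell import capture
a=cv2.resize(capture('scene')[190:270,250:330],None,fx=6,fy=6,interpolation=cv2.INTER_CUBIC)
b=cv2.resize(capture('side')[170:250,320:400],None,fx=6,fy=6,interpolation=cv2.INTER_CUBIC)
cv2.imwrite('pics/p4.png',cv2.resize(np.hstack([a,b]),(800,400)))
print(manip.state()['ft_force'])"
```

```text
[-10.16256559   1.95653618  20.19630319]
```

View pics/p4.png

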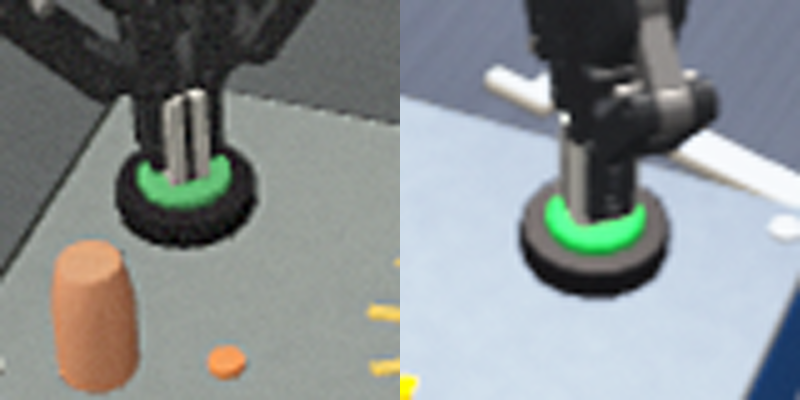

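The tip sits on the green button, which is down nearly level with its collar. Now I'll release, rise and move clear.

```bash
python3 -m inch '[[0,0,0,0,0],[0,0,-0.004,0,0],[0,0,-0.02,0,0],[0,0,-0.04,0,0],[0,0,-0.05,0,0],[0,-0.04,-0.03,0,0],[0.03,0.04,0,0,0],[-0.04,0.02,0,0,0],[-0.04,0.03,0,0,0],[0,0,0,0,0]]'
python3 - <<'E'
from h import *
from workcell import capture
where()
a=capture('scene'); cv2.imwrite('pics/scene5.png',a)
b=capture('side'); cv2.imwrite('pics/side5.png',b)
E
```

```text
t: 10.62
eef_pos: [0.4801, -0.0619, 0.3174]
eef_rot: [3.125, 0.015, -0.778]
ft_force: [-0.1, -0.1, 0.7]
gripper_width: 0.0002
t 10.62 yaw -44.5 along 0.0417 perp -0.1557 z 0.3174 bar if touching -126.7 F [-0.1 -0.1  0.7]
```

View pics/scene5.png

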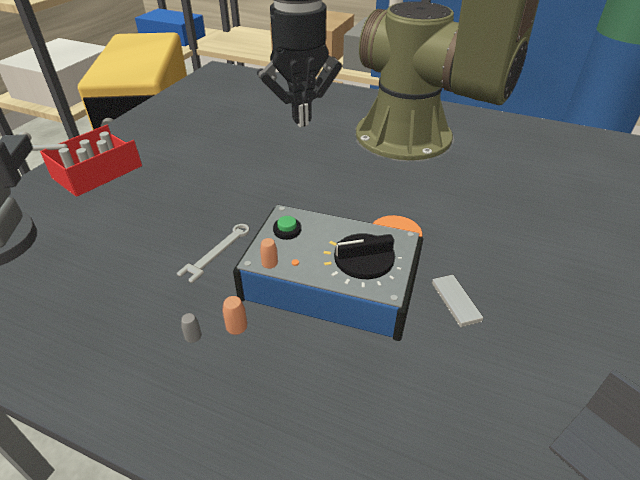

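View pics/side5.png

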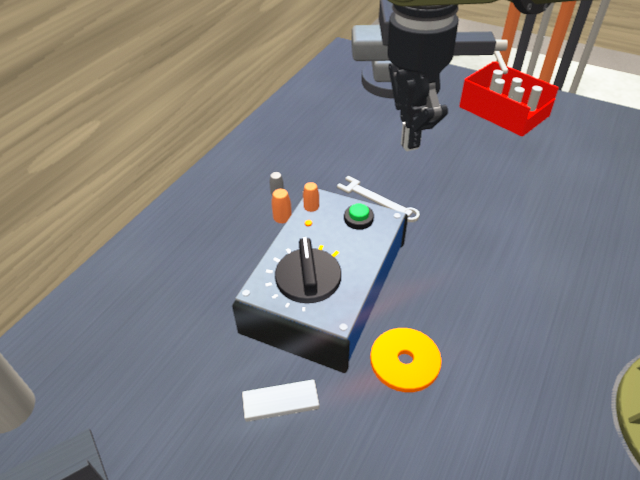

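The dial still points at the same stop, with its white line at (338–364, 241) in the scene view. The button is up again at (287,224), and all the loose things are where they were. The arm is clear, so I'm handing in.

```bash
python3 -c "
from workcell import manip
print(manip.job_done())"
```

```text
the job is handed in; nothing more can be done
None
```

The dial is four clicks clockwise of where it started, and the green button has been pressed right down once and let go. I handed the job in at about 10.7 s.

- **Dial:** I pushed it with the shut fingertips, from the fourth stop (pointing 42°) to the eighth (about -54°). Readings after each click stayed below about 8 N. Measured from the pictures, it moved 3.98 clicks in the scene view and 4.07 in the side view.
- **Button:** it went about 6 mm down to its hard stop. The push briefly reached about 27 N there, including 11 N sideways because the tool was slightly tilted. It sprang back up afterwards.
- **Last pictures:** the dial is still at its new stop, and the nozzle, wrench, offcut and disc look unmoved. The arm is clear and touching nothing.
- **Small disagreement:** before the push, the fingertip height triangulated from the pictures was about 5 mm below the nominal one. I allowed for that, and no downward contact with the disc showed in the forces.

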